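# Hang up the scrap pail on the fly-tying bench

## Robot

A 6-joint arm with a two-finger parallel gripper is mounted at the origin on the work surface. World frame = base frame: x ahead of the robot, y to its left, z up, the work surface at z = 0. Lengths are in m, angles in rad, forces in N, time in s.
With the tool pointing down it reaches from about 0.325 to 0.9 m from the base axis. Payload 6.1 kg.
Tool frame: the origin (TCP) lies midway between the tips of the shut fingers; the grasp point (between the pads) lies 19 mm behind it; z points along the fingers, y is the line along which they close (so a half turn about z gives the same grasp; the last joint's range is limited). The gripper opens to 87 mm and grips with 3 to 60 N. Pads are 19 mm wide; open, the fingers measure 117 mm over their backs; the gripper's body (75 mm by 190 mm) begins 51 mm behind the grasp point.
Start: joints at [1.097, 0.22, 1.526, -0, 1.395, -0.126], TCP at [0.213, 0.588, 0.183] pointing down, gripper open.
Joint ranges: [-2.98, 2.98], [-0.91, 2.08], [0.09, 2.57], [-1.24, 4.39], [0.2, 2.65], [-2.68, 2.68]. Speed limits (rad/s): [2.57, 2.57, 3.01, 3.14, 3.14, 3.14].

## Interface

Orientations are given as a unit quaternion [x, y, z, w].
In Python, from rig import status, viewer, job gives the robot as it stands.
- The arm moves only by the tool servo_tool, never from a script. Its arguments are lists of equal length, an entry for each row: "gripper": the finger opening in mm, from 0 to 87; "travel": the shift along the tool's x, y, z in mm, a list of three; "twist": the turn, a rotation vector about the tool's x, y, z in rad, a list of three. In form: {"gripper": [gripper, ...], "travel": [[x, y, z], ...], "twist": [[wx, wy, wz], ...]}. A call has 1 to 5 rows; each row is the pose to reach, as a shift and turn from the pose commanded when the call began, along the tool's axes at that moment; what a row does not reach only later rows make up. A row lasts 1/10 s, in which the tool goes at most 50 mm and 8.59 degrees, less where a joint would pass 70% of its speed; a pose out of reach is approached as far as the arm can. A call with a gripper value outside its range is refused whole. The fingers move at their own pace and stop on an object; the grip force is fixed at half the most. Time passes only in rows, so rows that repeat a pose let the fingers close. It gives the time, the measured TCP pose, the force, the opening and the grip force at its end, in the units of the state.
- status.get_state(): the state, without advancing time (a new reading comes with each control period).
- viewer.camera(name): name is "scene" or "top" or "wrist"; returns a dict with "pixels" (420x560x3 uint8, red, green, blue), "K" (3x3 intrinsics, pixels), "rvec" (rotation vector, rad) and "tvec" (3), from world to camera coordinates, as OpenCV has them. Camera axes: x right, y down, z forward; pixel columns grow to the right and rows downward; lengths in m; the calibration is good to about 2 mm. A picture is of the moment at which its call begins. There is no depth.
- job.finish_job(): hands the job in; it is judged then, once.
The state is a dict: "time_s": time; "joints": joint angles; "qd": joint speeds; "effort": joint torques, N m; "eef_pos": TCP position; "eef_rot": TCP orientation; "force": force on the tool from outside, world axes, zero at the start; "torque": the same for the moment, N m; "opening": finger opening in m; "finger_force": force on a finger pad.
Only numpy, scipy, OpenCV 4.12 (cv2) and the standard library are available. Lean on these libraries where they do the work, as an engineer would, in place of code of your own. Each camera call takes 0.05 s, during which the arm holds its last target. There are 200 camera calls.

## Task

Tidy the scrap pail off the fly-tying bench: with the pail left standing, gently lift its folded bail upright with a fingertip from underneath (do not pinch it or press on it), then take the upright bail by the middle of its wooden grip and hang the pail on the two-prong hanger. Bring the grip in over the front of the prongs, feel your way down onto them, slide it back under the keeper lips and let it down into the notches, so that the hanger gently takes the weight before you let go. Do not force anything, keep the pail upright and leave the other things on the bench where they are.

Things in the scene. Friction and masses are not known exactly. Their poses are not given: they have to be found in the camera images.
- pail: Small round steel pail standing loose on the bench, 92 mm across at the rim (84 at the foot), 90 mm tall, 0.4 to 0.6 kg. Origin: centre of its underside, z up. Its y axis runs through the two bail pivots, which are 80 mm above the underside; the bail starts folded towards the pail's -x side. More than about 1.5 N at the bail may tip it or slide it.
- bail (a joint): Angle of the pail's bail (rad): 0 = level, sticking out to the pail's -x side; pi/2 = upright; grows as the bail is raised; stops at -0.3 and 3.44. It starts folded, between -0.2 and 0.15. Stiff pivots: it stays where it is left, and about 0.6 N at the grip, square to the bail, turns it.
- grip (a point): Middle of the bail's wooden grip tube: 12 mm thick, 84 mm long, parallel to the pail's y axis, 80 mm from the pivot line. Two 5 mm wire legs join its ends to the pivots, 48 mm either side of the pail's middle. Folded, the grip's inner edge is about 28 mm clear of the pail's side.
- stand: Fixed aluminium hanger stand. Origin on the bench exactly under the middle of the two notches, z up; prongs point along its -x (robot side), the post is at x = +82 mm. Its head carries two equal upright prong plates 8 mm thick, centred at y = +32 and -32 mm: 56 mm free between them. Cross-piece from x = 62 mm on, no higher than the shelf. Foot plate 12 mm high, from x = 25 to 145 mm.
- shelf_foot (a point): Bench point straight under the middle of the prongs' level shelf (stand x = -37 mm, y = 0). The shelf runs from x = -58 to -12, a nib 8 mm high from -64 to -58; underside 14 mm below the shelf. Prongs are sprung: they give 0.4 mm per N downwards. SHELF HEIGHT IS NOT MEASURED: the head is clamped anywhere from 190 to 212 mm above the bench: touch (or sight) tells. The grip may land from above with its axis between x = -50 and -24.
- notch_foot (a point): Bench point under the middle of the notches (same place as the stand's origin). Each notch: x = -12 to +12, floor 6 mm below the shelf; back rise from +12 to +24, 28 mm above the shelf; keeper lip over it from x = -16 to +12, underside 20 mm and top 28 mm above the shelf. The grip slides in along +x under the lips and drops in at x = 0, its axis then at shelf height.
- can: Bystander, loose: yellow drinks can, 66 mm across, 115 mm tall. Origin: centre of its underside.
- spool: Bystander, loose: wooden thread spool, 28 mm across, 34 mm tall. Origin: centre of its underside.
- cement: Bystander, loose: small amber bottle, 28 mm across, 55 mm tall. Origin: centre of its underside.
- jar: Bystander, loose: glass jar, 52 mm across, 50 mm tall. Origin: centre of its underside.
- flybox: Bystander, loose: flat plastic fly box, 100 x 160 x 34 mm, its sides along its x and y. Origin: centre of its underside.
- scissors: Bystander, loose: small scissors lying flat, about 125 mm long along their x, 8 mm high. Origin: centre of its underside.

How it is judged:
On the way, in this order (a step that is already met when the one before it is completed fails the run):
1. the bail stands upright (within about 17 degrees) while the pail still stands on the bench within 40 mm of where it was (value of joint bail between 1.27 and 1.87 rad and distance of pail from where it was at the start of the episode below 0.04 m and angle between pail's own z axis and vertical below 0.1 rad), for 0.2 s.
2. the pail is lifted clear of the bench by its bail (height (world z) of pail above 0.025 m and contact force between the fingers and pail above 1 N and contact force between stand and pail below 0.1 N), for 0.2 s.
3. the grip lies in the notches under the lips and the hanger takes weight (over 2 N) while the fingers still hold it (x of grip in the frame of stand between -0.01 and 0.01 m and y of grip in the frame of stand between -0.014 and 0.014 m and height (world z) of grip below 0.218 m and height (world z) of pail above 0.02 m and contact force between stand and pail above 2 N and contact force between the fingers and pail above 1 N), for 0.2 s.
At the end, for the whole second after the job is handed in: The pail hangs still and upright (within 14 degrees, slower than 50 mm/s) from the hanger, clear of the bench by 20 mm or more, the grip in both notches under the keeper lips (its middle within 10 mm of the notch line and 14 mm of the hanger's middle), carried by the hanger and let go (x of grip in the frame of stand between -0.01 and 0.01 m and y of grip in the frame of stand between -0.014 and 0.014 m and height (world z) of grip below 0.218 m and height (world z) of pail above 0.02 m and contact force between stand and pail above 2 N and linear speed of pail below 0.05 m/s and angle between pail's own z axis and vertical below 0.25 rad); the robot touches nothing.
It fails at once if the fingers press or pinch the pail or its folded bail with more than 8 N before the bail is up (below 57 degrees) (value of joint bail below 1 rad and height (world z) of pail below 0.01 m and contact force between the fingers and pail above 8 N).
It fails at once if the pail or bail is forced against the hanger with more than 15 N (contact force between stand and pail above 15 N).
It fails at once if the robot bears on the hanger with more than 15 N (contact force between any of the fingers, the arm and stand above 15 N).
It fails at once if the pail is tipped by more than 29 degrees (angle between pail's own z axis and vertical above 0.5 rad).
It fails at once if a bystander is moved by more than 30 mm (distance of any of can, spool, cement, jar, flybox, scissors from where it was at the start of the episode above 0.03 m).
It also fails if it takes over 72 s, if anything falls off the work surface, if the arm or the gripper's body presses on something with over 40 N, if the wrist force passes 120 N, or if a joint passes its speed limit or range.

## Working session

There is one attempt and no reset: what is moved stays moved. The work goes in short steps, Python scripts to look and compute and a tool call to move; the robot and the scene stay as the last step left them, time stands still between calls to the robot, and variables do not carry over. Pictures are saved under pics/ and viewed, at most 10 in all, crops included, and the job is handed in when it is done.

Besides the shell and the picture viewer there is one more tool, called after ">>>" as name(argument=value, ...), one argument or row to a line, values as JSON. servo_tool: Moves the arm, as the interface text tells. Its arguments: {"type":"object","properties":{"gripper":{"type":"array","items":{"type":"number"}},"travel":{"type":"array","items":{"type":"array","items":{"type":"number"}}},"twist":{"type":"array","items":{"type":"array","items":{"type":"number"}}}},"required":["gripper","travel","twist"]}

```bash
ls && mkdir -p pics && python3 - <<'E'
from rig import status, viewer
import cv2,numpy as np
print(status.get_state())
for n in ["scene","top"]:
    c=viewer.camera(n); cv2.imwrite(f"pics/{n}0.png",c["pixels"][:,:,::-1]); np.savez(f"{n}0.npz",**c)
    R=cv2.Rodrigues(np.array(c["rvec"]))[0]; print(n,c["K"],-R.T@np.array(c["tvec"]).ravel(),R[2])
E
```

```text
pics
{'time_s': 0.0, 'joints': array([ 1.09687789e+00,  2.21238020e-01,  1.52759661e+00, -3.39860781e-05,
        1.39470354e+00, -1.26110658e-01]), 'qd': array([-0.00018673, -0.00025429, -0.00102552, -0.0006122 , -0.00139635,
       -0.00098637]), 'effort': array([-9.67061860e-04, -4.94609213e+01, -3.87381577e+01,  7.00600399e-02,
        5.70841483e-02, -1.17943923e-04]), 'eef_pos': array([0.21272588, 0.58694517, 0.18173764]), 'eef_rot': array([ 1.73025635e-01,  9.84916841e-01, -9.34250435e-04, -2.71502959e-04]), 'force': array([-0.17302773, -0.13943587,  1.67060151]), 'torque': array([ 0.0061635 , -0.05734976, -0.03823709]), 'finger_force': 0.0, 'opening': 0.08716555539256543}
scene [[451.18845273   0.         277.89467155]
 [  0.         451.18845273 204.7798906 ]
 [  0.           0.           1.        ]] [ 1.30813189 -0.34174517  0.7447103 ] [-0.69303407  0.34005865 -0.63566021]
top [[421.78893074   0.         285.00699479]
 [  0.         421.78893074 210.82799001]
 [  0.           0.           1.        ]] [0.48249576 0.04087314 1.3341817 ] [ 0.05461859 -0.01798296 -0.99834534]
```

View pics/scene0.png

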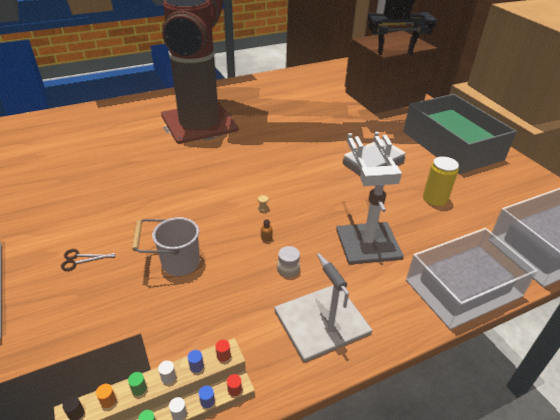

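View pics/top0.png

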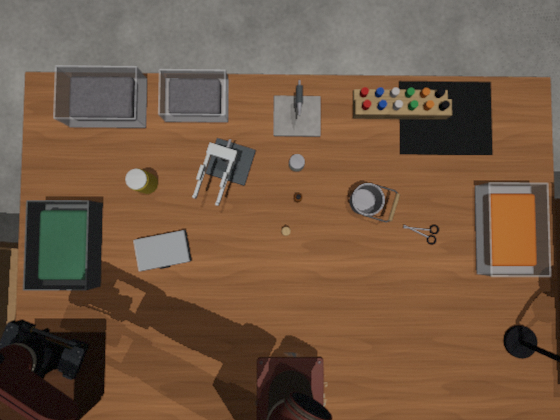

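The scene view shows the pail at about (178,247), its bail folded to the left with the wooden grip at (138,232), and the stand head at (375,160). In the top view the pail rim is at (369,199), the grip at (394,207), the prongs run from (225,150) to (200,195)/(220,203), and the arm is lower left.

```bash
python3 - <<'E'
import cv2,numpy as np
t=cv2.imread("pics/top0.png"); s=cv2.imread("pics/scene0.png")
def cr(im,u,v,w,h,k): 
    return cv2.resize(im[v:v+h,u:u+w],(400,300),interpolation=cv2.INTER_CUBIC)
a=np.vstack([np.hstack([cr(t,340,165,80,60,5),cr(t,185,130,80,60,5)]),np.hstack([cr(s,120,195,100,75,4),cr(s,330,125,100,75,4)])])
cv2.imwrite("pics/crop0.png",a)
E
```

```text
(no output)
```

View pics/crop0.png

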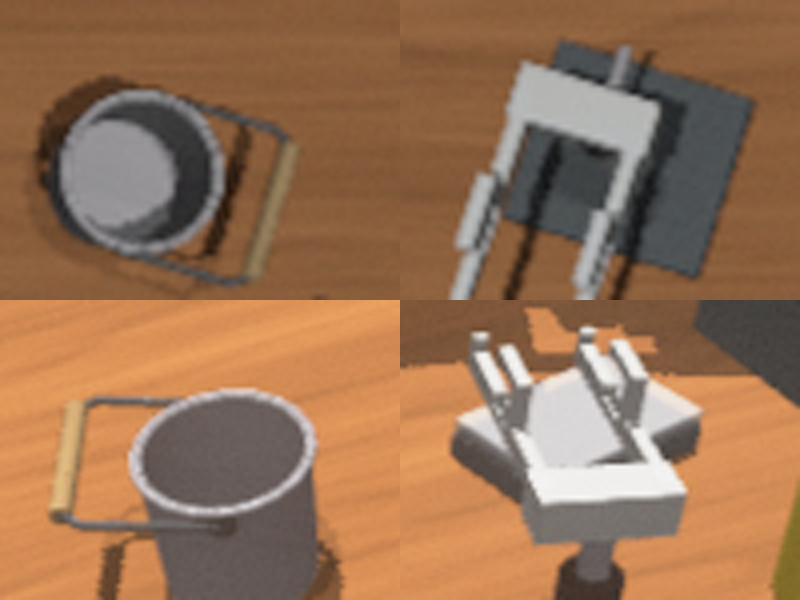

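The crops show the pail rim and grip clearly in both views. In the stand crops, the foot-plate corners lie at crop (560,40), (752,100), (697,275) and (505,215), with lips at (476,212) and (592,248).

```bash
cat > h.py <<'E'
import cv2,numpy as np
def cam(c):
    R=cv2.Rodrigues(np.array(c["rvec"],float))[0]; t=np.array(c["tvec"],float).ravel()
    return np.array(c["K"]),R,t
def ray(c,uv):
    K,R,t=cam(c); d=R.T@np.linalg.solve(K,[uv[0],uv[1],1]); return -R.T@t,d/np.linalg.norm(d)
def plane(c,uv,z):
    o,d=ray(c,uv); return o+d*(z-o[2])/d[2]
def tri(c1,a,c2,b):
    o1,d1=ray(c1,a);o2,d2=ray(c2,b)
    s=np.linalg.lstsq(np.c_[d1,-d2],o2-o1,rcond=None)[0]
    p,q=o1+s[0]*d1,o2+s[1]*d2; return (p+q)/2,np.linalg.norm(p-q)
def proj(c,P):
    K,R,t=cam(c); return cv2.projectPoints(np.atleast_2d(np.array(P,float)),np.array(c["rvec"],float),t,K,None)[0][:,0]
E
python3 - <<'E'
from h import *
np.set_printoptions(precision=4,suppress=True)
T=dict(np.load("top0.npz"));S=dict(np.load("scene0.npz"))
f=lambda x,y,u,v,k:((x+.5)/k-.5+u,(y+.5)/k-.5+v)
tp=lambda x,y:f(x,y,340,165,5); ts=lambda x,y:f(x-400,y,185,130,5)
sp=lambda x,y:f(x,y-300,120,195,4); ss=lambda x,y:f(x-400,y-300,330,125,4)
A=tri(T,tp(287,145),S,sp(62,512)); B=tri(T,tp(253,275),S,sp(74,403)); print("grip",A,B,np.linalg.norm(A[0]-B[0]))
print("rim", plane(T,tp(140,172),.09), plane(S,sp(225,453),.09))
for z in (.075,.085): print(z,plane(T,tp(287,145),z),plane(T,tp(253,275),z))
C=np.array([plane(T,ts(*p),.012)for p in[(560,40),(752,100),(697,275),(505,215)]]);print("foot",C,C.mean(0),[np.linalg.norm(C[i]-C[i-1]) for i in range(4)])
d=C[0]-C[3]+C[1]-C[2];d/=np.linalg.norm(d);print("yaw",np.arctan2(d[1],d[0]),"origin",C.mean(0)-d*.085)
for a,b in [((600,210),(522,385)),((582,290),(505,348)),((483,172),(640,378)),((463,248),(618,342))]: print(tri(T,ts(*a),S,ss(*b)))
s=T["pixels"]
def blob(img,lo,hi):
    h=cv2.cvtColor(img,cv2.COLOR_RGB2HSV);m=cv2.inRange(h,lo,hi);n,l,st,ce=cv2.connectedComponentsWithStats(m);return [(ce[i],st[i,4]) for i in range(1,n) if st[i,4]>15]
for n,uv,z in [("can",(137,180),.115),("spool",(286,231),.034),("cement",(297,197),.055),("jar",(297,162),.05),("flybox",(162,250),.034),("sc",(421,232),.008)]: print(n,plane(T,uv,z))
E
```

```text
grip (array([ 0.603 , -0.3145,  0.092 ]), np.float64(0.0008127868856261379)) (array([ 0.5256, -0.2922,  0.0951]), np.float64(1.0760416953842621e-05)) 0.08058404238027536
rim [ 0.5868 -0.2268  0.09  ] [ 0.5915 -0.228   0.09  ]
0.075 [ 0.6047 -0.319   0.075 ] [ 0.5263 -0.2976  0.075 ]
0.085 [ 0.6038 -0.3161  0.085 ] [ 0.526  -0.2949  0.085 ]
foot [[0.7857 0.234  0.012 ]
 [0.7483 0.1125 0.012 ]
 [0.6369 0.1463 0.012 ]
 [0.6742 0.2672 0.012 ]] [0.7113 0.19   0.012 ] [np.float64(0.11635494801211534), np.float64(0.1271374861651161), np.float64(0.1163623316184135), np.float64(0.1264997084532105)]
yaw -0.2917414262661658 origin [0.6299 0.2145 0.012 ]
(array([0.6439, 0.178 , 0.2337]), np.float64(0.0037903293578783587))
(array([0.6037, 0.1899, 0.2312]), np.float64(0.0023899523419081696))
(array([0.6637, 0.2397, 0.2341]), np.float64(0.002955951689297465))
(array([0.6249, 0.2514, 0.2322]), np.float64(0.00048611291854860314))
can [0.6366 0.4468 0.115 ]
spool [0.4914 0.0142 0.034 ]
cement [ 0.5948 -0.0186  0.055 ]
jar [ 0.7031 -0.0186  0.05  ]
flybox [0.4322 0.393  0.034 ]
sc [ 0.4898 -0.4129  0.008 ]
```

>>> servo_tool(
  gripper=[0,0,0,0,0],
  travel=[
    [0,0,-45],
    [-30,-35,-60],
    [-60,-70,-70],
    [-95,-105,-80],
    [-125,-140,-90],
  ],
  twist=[
    [0,0,0],
    [0,0,0],
    [0,0,0],
    [0,0,0],
    [0,0,0],
  ],
)

```text
time_s: 0.6
eef_pos: [0.2831, 0.4115, 0.2727]
eef_rot: [0.173, 0.985, -0.0, 0.0]
force: [0.6, 0.2, 0.2]
opening: 0.055
finger_force: 0.0
```

>>> servo_tool(
  gripper=[0,0,0,0,0],
  travel=[
    [-33,-37,0],
    [-66,-74,0],
    [-99,-111,0],
    [-132,-148,0],
    [-165,-185,0],
  ],
  twist=[
    [0,0,0],
    [0,0,0],
    [0,0,0],
    [0,0,0],
    [0,0,0],
  ],
)

```text
time_s: 1.1
eef_pos: [0.3749, 0.1813, 0.2727]
eef_rot: [0.173, 0.985, 0.0, 0.0]
force: [1.9, 0.6, -0.2]
opening: 0.0147
finger_force: 0.0
```

>>> servo_tool(
  gripper=[0,0,0,0,0],
  travel=[
    [-33,-37,0],
    [-66,-74,0],
    [-99,-111,0],
    [-132,-148,0],
    [-165,-185,0],
  ],
  twist=[
    [0,0,0],
    [0,0,0],
    [0,0,0],
    [0,0,0],
    [0,0,0],
  ],
)

```text
time_s: 1.6
eef_pos: [0.4671, -0.0491, 0.2727]
eef_rot: [0.173, 0.985, 0.0, 0.0]
force: [0.7, 2.2, 1.3]
opening: 0.0002
finger_force: 0.0
```

>>> servo_tool(
  gripper=[0,0,0,0,0],
  travel=[
    [-33,-37,0],
    [-66,-74,0],
    [-99,-111,0],
    [-132,-148,0],
    [-165,-185,0],
  ],
  twist=[
    [0,0,0],
    [0,0,0],
    [0,0,0],
    [0,0,0],
    [0,0,0],
  ],
)

```text
time_s: 2.1
eef_pos: [0.5592, -0.2791, 0.2722]
eef_rot: [0.173, 0.985, 0.0, -0.0]
force: [-0.1, -0.2, 0.6]
opening: 0.0007
finger_force: 0.0
```

```bash
python3 - <<'E'
from rig import status, viewer
from h import *
c=viewer.camera("wrist"); cv2.imwrite("pics/w1.png",c["pixels"][:,:,::-1]); np.savez("w1.npz",**c)
K,R,t=cam(c); print(K[0,0],-R.T@t,R[2])
print(proj(c,[[.589,-.227,.09],[.603,-.3145,.092],[.5256,-.2922,.095]]))
E
```

```text
340.5303018480775 [ 0.48309053 -0.2505968   0.47532666] [ 0.27965401 -0.1009871  -0.95477497]
[[327.25818973 193.63532282]
 [260.9451057  229.23191618]
 [254.89658379 161.98886082]]
```

View pics/w1.png

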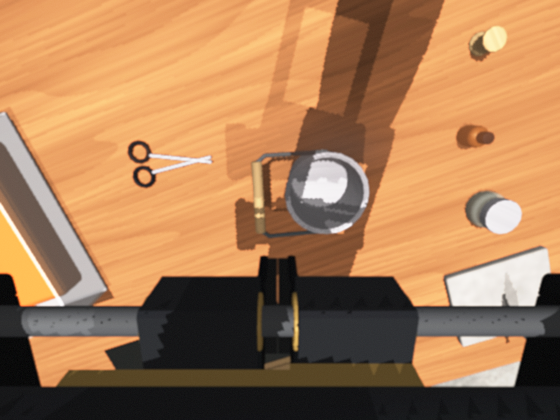

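The wrist view shows the rim centred at about (328,191), the grip from (258,161) to (262,234) and the legs at (265,156) and (268,235). This agrees with the triangulation to about 2 px.

```bash
python3 - <<'E'
from h import *
np.set_printoptions(precision=4,suppress=True)
W=dict(np.load("w1.npz"));T=dict(np.load("top0.npz"))
im=W["pixels"][145:245,245:380]
h=cv2.cvtColor(im,cv2.COLOR_RGB2HSV)
cv2.imwrite("pics/w1c.png",cv2.resize(im[:,:,::-1],None,fx=5,fy=5,interpolation=cv2.INTER_CUBIC))
E
```

```text
(no output)
```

View pics/w1c.png

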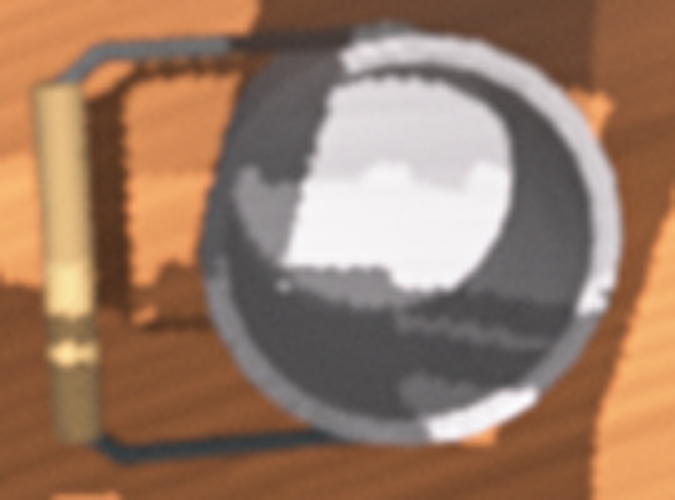

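The crop shows the grip ends at crop (60,83) and (79,440), and the rim centre at about (411,236).

```bash
python3 - <<'E'
from h import *
np.set_printoptions(precision=4,suppress=True)
W=dict(np.load("w1.npz"));T=dict(np.load("top0.npz"));S=dict(np.load("scene0.npz"))
q=lambda x,y:((x+.5)/5-.5+245,(y+.5)/5-.5+145)
f=lambda x,y,u,v,k:((x+.5)/k-.5+u,(y+.5)/k-.5+v)
print("rim",plane(W,q(411,236),.09))
a,b=q(60,83),q(79,440)
A=plane(W,b,.09);B=plane(W,a,.09);print(A,B,np.linalg.norm(A-B),(A+B)/2)
d=B-A;print("pail yaw",np.arctan2(-d[0],d[1]))
print(tri(W,b,S,f(62,212,120,195,4)),tri(W,a,S,f(74,103,120,195,4)))
print(tri(W,b,T,f(287,145,340,165,5)),tri(W,a,T,f(253,275,340,165,5)))
E
```

```text
rim [ 0.5867 -0.2268  0.09  ]
[ 0.6074 -0.317   0.09  ] [ 0.526  -0.2906  0.09  ] 0.08558150129193888 [ 0.5667 -0.3038  0.09  ]
pail yaw 1.257849857075341
(array([ 0.6059, -0.3156,  0.095 ]), np.float64(0.001100417103313123)) (array([ 0.5253, -0.2912,  0.0946]), np.float64(0.0020380382321801838))
(array([ 0.6032, -0.3135,  0.1002]), np.float64(0.0037317060153664676)) (array([ 0.5248, -0.2893,  0.1048]), np.float64(0.0010593372687493332))
```

```bash
cat >> h.py <<'E'
from scipy.spatial.transform import Rotation as Ro
PC=np.array([.5868,-.227,0]); PY=1.275
SO=np.array([.630,.215,0]); SY=-.2917
def goal(O,yaw,p,tilt):
    F=Ro.from_euler('z',yaw).as_matrix(); s,c=np.sin(tilt),np.cos(tilt)
    z=F@[s,0,-c]; y=F@[c,0,s]
    return O+F@np.array(p,float), Ro.from_matrix(np.c_[np.cross(y,z),y,z])
def rel(st,g):
    R=Ro.from_quat(st["eef_rot"])
    return (R.inv().apply(g[0]-st["eef_pos"])*1000).round(1),(R.inv()*g[1]).as_rotvec().round(3)
def inframe(O,yaw,P): return Ro.from_euler('z',-yaw).apply(np.array(P)-O)
E
python3 - <<'E'
from rig import status
from h import *
st=status.get_state(); print(st["joints"].round(3))
print(rel(st,goal(PC,PY,[-.115,-.001,.17],.785)))
E
```

```text
[-0.596  0.19   1.401 -0.003  1.551 -1.814]
(array([-12.4, -49.8,  99.5]), array([-0.788,  0.021, -0.054]))
```

>>> servo_tool(
  gripper=[0,0,0,0,0],
  travel=[
    [-2,-20,0],
    [-5,-50,20],
    [-8,-50,45],
    [-10,-50,75],
    [-12,-50,99],
  ],
  twist=[
    [-0.14,0,-0.01],
    [-0.28,0.005,-0.02],
    [-0.42,0.01,-0.03],
    [-0.56,0.015,-0.04],
    [-0.7,0.02,-0.05],
  ],
)

```text
time_s: 2.65
eef_pos: [0.5529, -0.3292, 0.1731]
eef_rot: [0.139, 0.928, 0.342, 0.051]
force: [0.2, 0.6, 0.7]
opening: 0.0005
finger_force: 0.0
```

```bash
python3 - <<'E'
from rig import status
from h import *
st=status.get_state(); print(st["joints"].round(3),inframe(PC,PY,st["eef_pos"]))
print(rel(st,goal(PC,PY,[-.115,-.001,.06],.785)))
E
```

```text
[-0.973  0.573  1.26   0.541  1.767 -2.266] [-0.10762466  0.00258974  0.17308441]
(array([ -3.6, -78.9,  81.3]), array([-0.08 ,  0.   , -0.001]))
```

>>> servo_tool(
  gripper=[0,0,0,0,0],
  travel=[
    [-3.6,-20,16],
    [-3.6,-40,36],
    [-3.6,-60,60],
    [-3.6,-79,81],
    [-3.6,-79,81],
  ],
  twist=[
    [-0.04,0,0],
    [-0.08,0,0],
    [-0.08,0,0],
    [-0.08,0,0],
    [-0.08,0,0],
  ],
)

```text
time_s: 3.15
eef_pos: [0.5517, -0.3343, 0.0555]
eef_rot: [0.138, 0.913, 0.379, 0.052]
force: [-0.2, 0.7, -0.5]
opening: 0.0005
finger_force: 0.0
```

```bash
python3 - <<'E'
from rig import status,viewer
from h import *
st=status.get_state(); print(st["joints"].round(3),inframe(PC,PY,st["eef_pos"]),st["force"])
print(rel(st,goal(PC,PY,[-.083,-.001,.06],.785)))
c=viewer.camera("scene")["pixels"][130:330,60:300,::-1]
cv2.imwrite("pics/s2.png",cv2.resize(c,None,fx=3,fy=3,interpolation=cv2.INTER_CUBIC))
E
```

```text
[-0.999  0.763  1.251  0.568  1.685 -2.37 ] [-0.11289181  0.00233915  0.05553875] [-0.21557338  0.71858853 -0.45042747]
(array([-3.3, 24.3, 18. ]), array([ 0.001, -0.007, -0.007]))
```

View pics/s2.png

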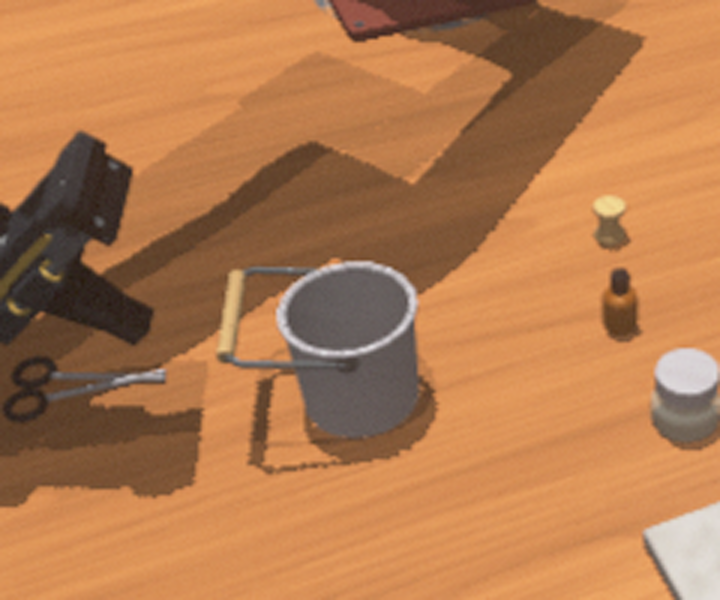

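The view shows the fingertip at about crop (148,325), clear to the left of the grip at (232,313), with the pail untouched. I'll check the fingertip against its projected position.

```bash
python3 - <<'E'
from rig import status
from h import *
S=dict(np.load("scene0.npz")); st=status.get_state()
R=Ro.from_quat(st["eef_rot"]);p=st["eef_pos"]
pts=[p]+[p+R.apply(v) for v in ([0.0095,.011,0],[-.0095,.011,0],[-.0095,-.011,0])]+[[.5655,-.3033,.094]]
print((proj(S,pts)-[60,130]+.5)*3-.5)
E
```

```text
[[191.31087878 350.18832496]
 [201.94323857 332.08941231]
 [198.99519283 350.91941511]
 [180.6078107  368.40760066]
 [231.63915916 312.27834857]]
```

```bash
python3 - <<'E'
from rig import status,viewer
from h import *
W=dict(np.load("w1.npz")); R0=Ro.from_quat([.173,.985,0,0])
p=np.array([.5592,-.2791,.2722])
print("w1",proj(W,[p,p+R0.apply([0,0,-.019]),p+R0.apply([0,0,-.07]),p+R0.apply([0,.095,-.07]),p+R0.apply([-.0375,-.095,-.07])]))
st=status.get_state();print(st["eef_pos"],st["qd"].round(3)); p=st["eef_pos"];R=Ro.from_quat(st["eef_rot"])
print(R.as_matrix().round(2))
P=[p]+[p+R.apply([0,y,-.07]) for y in (0,.095,-.095)]
out=[]
for n in("scene","top"):
    c=viewer.camera(n); print(n,proj(c,P)); im=c["pixels"]
    u,v=proj(c,[p])[0].astype(int); im=np.ascontiguousarray(im)
    cv2.circle(im,(u,v),1,(0,255,0),-1)
    for a,b,e in zip(*np.r_[proj(c,P[1:]).T],range(3)): cv2.circle(im,(int(a),int(b)),1,(0,255,255),-1)
    s=im[max(v-80,0):v+80,max(u-70,0):u+70];out.append(cv2.resize(s[:,:,::-1],(400,457),interpolation=cv2.INTER_CUBIC))
cv2.imwrite("pics/chk.png",np.hstack(out))
E
```

```text
w1 [[275.73066212 243.94770463]
 [275.61808425 256.0040895 ]
 [275.18238982 302.66423276]
 [488.99585322 302.4754154 ]
 [ 76.15047367 372.04785382]]
[ 0.55284631 -0.335322    0.05854984] [ 0.006 -0.059 -0.045  0.017  0.018  0.007]
[[-0.96  0.21  0.2 ]
 [ 0.29  0.68  0.68]
 [ 0.01  0.71 -0.71]]
scene [[123.43695959 246.39610832]
 [ 93.71315947 231.38848853]
 [120.98527535 203.65935741]
 [ 68.41266582 257.11295774]]
top [[401.00674184 211.12454083]
 [422.12511913 215.07958276]
 [407.26387149 206.69855437]
 [435.45574814 222.59741591]]
```

View pics/chk.png

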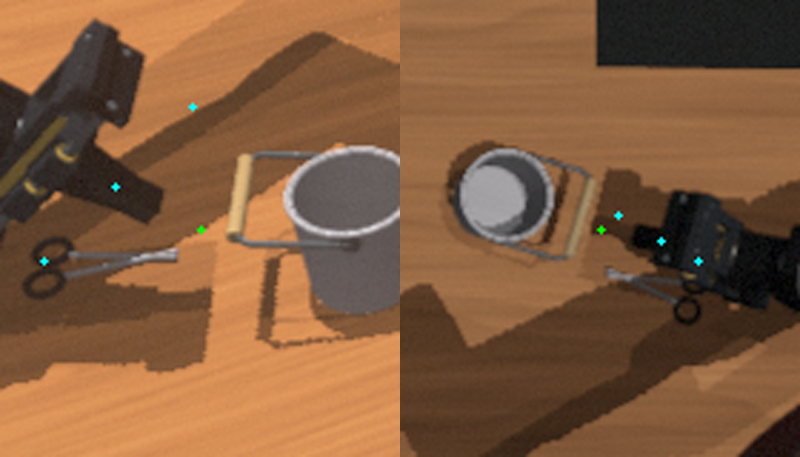

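The tip appears at about (155,205) in the scene half and (635,237) in the top half. That is well behind the green TCP mark in both, so I'll triangulate the visible tip.

```bash
python3 - <<'E'
from rig import status
from h import *
np.set_printoptions(precision=4,suppress=True)
T=dict(np.load("top0.npz"));S=dict(np.load("scene0.npz")); st=status.get_state()
k=400/140
sc=lambda x,y:((x+.5)/k-.5+123-70,(y+.5)/k-.5+246-80); tp=lambda x,y:((x-400+.5)/k-.5+401-70,(y+.5)/k-.5+211-80)
R=Ro.from_quat(st["eef_rot"])
for a,b in [((155,205),(635,237)),((160,190),(636,230)),((70,150),(690,228)),((100,22),(680,193)),((140,95),(668,262))]:
    P,e=tri(S,sc(*a),T,tp(*b)); print(P,e,R.inv().apply(P-st["eef_pos"])*1000)
W=dict(np.load("w1.npz"));p=np.array([.5592,-.2791,.2722]); o,d=ray(W,(279,257))
R0=Ro.from_quat([.173,.985,0,0]); o2=R0.inv().apply(o-p);d2=R0.inv().apply(d); print("cam in tool",o2*1000, "tip on x=0:",(o2-d2*o2[0]/d2[0])*1000)
E
```

```text
[ 0.544  -0.362   0.0876] 0.000545907851610563 [  3.0459  -1.1878 -36.8106]
[ 0.5505 -0.3564  0.106 ] 0.002088497498373057 [ -1.4906  16.8937 -44.7926]
[ 0.5489 -0.399   0.1573] 0.00893838014305912 [ -12.3412   23.6324 -110.2474]
[ 0.5735 -0.3534  0.2667] 0.015329791064129827 [ -22.5706  136.677  -152.2841]
[ 0.5174 -0.3585  0.1713] 0.01680649227381215 [ 29.5546  54.6045 -99.3273]
cam in tool [  81.2671    0.8624 -203.1267] tip on x=0: [  0.       1.9777 -20.4332]
```

>>> servo_tool(
  gripper=[0,0,0,0],
  travel=[
    [-3,5,9],
    [-3,10,18],
    [-3,15.5,27.5],
    [-3,15.5,27.5],
  ],
  twist=[
    [0,0,0],
    [0,0,0],
    [0,0,0],
    [0,0,0],
  ],
)

```text
time_s: 3.7
eef_pos: [0.5662, -0.3064, 0.0524]
eef_rot: [0.135, 0.915, 0.377, 0.054]
force: [-0.7, -0.1, -0.2]
opening: 0.0005
finger_force: 0.0
```

>>> servo_tool(
  gripper=[0,0,0,0,0],
  travel=[
    [0,6,-6],
    [0,12,-12],
    [0,18,-18],
    [0,24,-24],
    [0,27,-27],
  ],
  twist=[
    [0,0,0],
    [0,0,0],
    [0,0,0],
    [0,0,0],
    [0,0,0],
  ],
)

```text
time_s: 4.2
eef_pos: [0.5663, -0.3097, 0.0922]
eef_rot: [0.136, 0.915, 0.376, 0.056]
force: [-0.9, -0.4, -0.0]
opening: 0.0006
finger_force: 0.0
```

```bash
python3 - <<'E'
from rig import status,viewer
from h import *
st=status.get_state(); print(inframe(PC,PY,st["eef_pos"]),st["force"])
out=[]
for n in("scene","top"):
    c=viewer.camera(n); im=np.ascontiguousarray(c["pixels"]); p=st["eef_pos"]
    m=cv2.inRange(cv2.cvtColor(im,cv2.COLOR_RGB2HSV),(15,60,110),(30,200,255))
    u,v=proj(c,[p])[0].astype(int); cv2.circle(im,(u,v),1,(0,255,0),-1)
    s=im[v-80:v+80,u-70:u+70];out.append(cv2.resize(s[:,:,::-1],(400,457),interpolation=cv2.INTER_CUBIC)); print(n,u,v)
cv2.imwrite("pics/chk2.png",np.hstack(out))
E
```

```text
[-0.0850287  -0.00450893  0.09218875] [-9.33330594e-01 -3.69714749e-01 -7.02569465e-04]
scene 134 235
top 395 205
```

View pics/chk2.png

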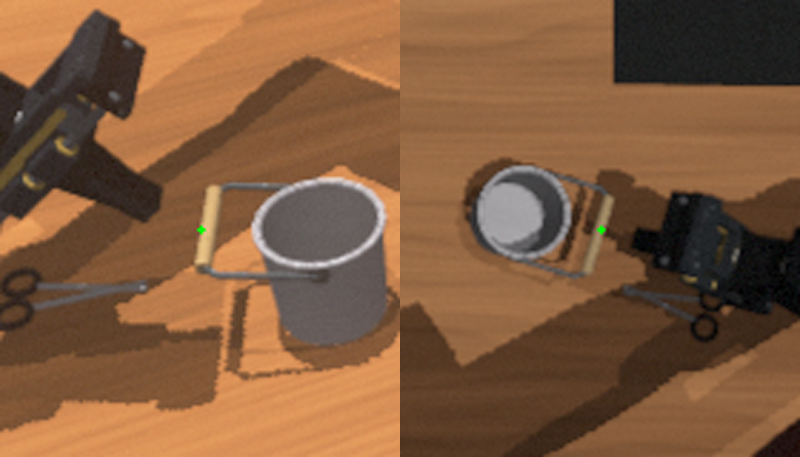

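Even with the reported TCP at the grip, the bail has not moved. The visible fingertip (scene (155,203), top (634,240)) is about 38 mm behind the reported TCP along the tool z axis. I'll work with true tip = eef − 38 mm·z from here.

>>> servo_tool(
  gripper=[0,0,0,0],
  travel=[
    [1,-15,13],
    [1,-30,26],
    [1,-44,39.5],
    [1,-44,39.5],
  ],
  twist=[
    [0,0,0],
    [0,0,0],
    [0,0,0],
    [0,0,0],
  ],
)

```text
time_s: 4.7
eef_pos: [0.5615, -0.309, 0.026]
eef_rot: [0.138, 0.914, 0.379, 0.052]
force: [-0.6, 1.4, 0.4]
opening: 0.0009
finger_force: 0.0
```

>>> servo_tool(
  gripper=[0,0,0,0],
  travel=[
    [0,7,7],
    [0,14,14],
    [0,22,22],
    [0,22,22],
  ],
  twist=[
    [0,0,0],
    [0,0,0],
    [0,0,0],
    [0,0,0],
  ],
)

```text
time_s: 5.1
eef_pos: [0.5737, -0.28, 0.0323]
eef_rot: [0.135, 0.915, 0.376, 0.055]
force: [-0.5, 0.2, -0.5]
opening: 0.0006
finger_force: 0.0
```

```bash
cat >> h.py <<'E'
TO=.038
def tip(st): return np.array(st["eef_pos"])-TO*Ro.from_quat(st["eef_rot"]).apply([0,0,1])
E
python3 - <<'E'
from rig import status,viewer
from h import *
st=status.get_state(); print(inframe(PC,PY,tip(st)),st["force"],st["joints"].round(2))
out=[]
for n in("scene","top"):
    c=viewer.camera(n); im=np.ascontiguousarray(c["pixels"]); p=tip(st)
    u,v=proj(c,[p])[0].astype(int); cv2.circle(im,(u,v),0,(0,255,0),-1)
    s=im[v-40:v+40,u-35:u+35];out.append(cv2.resize(s[:,:,::-1],(400,457),interpolation=cv2.INTER_CUBIC)); print(n,u,v)
cv2.imwrite("pics/chk3.png",np.hstack(out))
E
```

```text
[-0.08127471 -0.0030617   0.05926464] [-0.50395196  0.17404099 -0.53079731] [-0.93  0.73  1.35  0.6   1.59 -2.37]
scene 138 246
top 391 206
```

View pics/chk3.png

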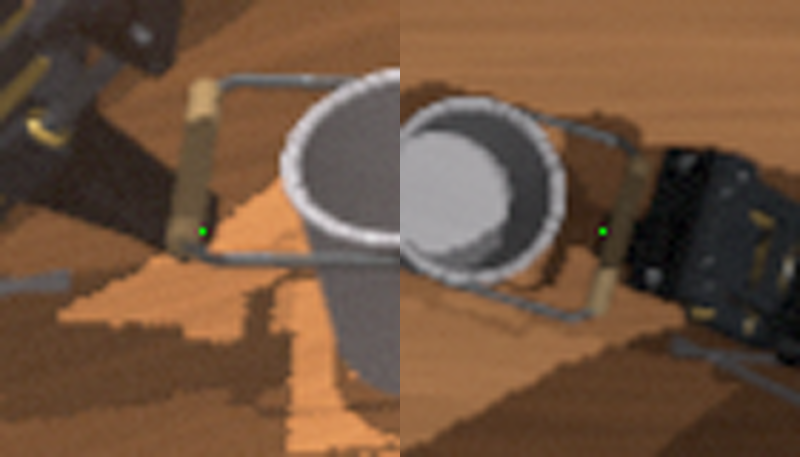

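The scene half shows the finger passing behind and under the grip, with its tip just emerging at (208,215). The top half shows no tip past the grip at (620,230), so the finger is under it. Lifting gently along the arc, with numeric tracking from here on.

>>> servo_tool(
  gripper=[0,0,0,0,0],
  travel=[
    [0,4,-1],
    [0,8,-3],
    [0,13,-6],
    [0,18,-9],
    [0,23,-11.4],
  ],
  twist=[
    [0,0,0],
    [0,0,0],
    [0,0,0],
    [0,0,0],
    [0,0,0],
  ],
)

```text
time_s: 5.7
eef_pos: [0.5755, -0.2745, 0.0563]
eef_rot: [0.136, 0.915, 0.376, 0.055]
force: [-0.4, -0.2, 0.1]
opening: 0.0006
finger_force: 0.5
```

```bash
cat > trk.py <<'E'
from rig import status,viewer
from h import *
np.set_printoptions(precision=4,suppress=True)
def wood(im,roi):
    h=cv2.cvtColor(im,cv2.COLOR_RGB2HSV); m=cv2.inRange(h,(17,40,50),(30,210,255))
    k=np.zeros_like(m); k[roi[1]:roi[3],roi[0]:roi[2]]=255; m&=k
    m=cv2.morphologyEx(m,cv2.MORPH_CLOSE,np.ones((5,5),np.uint8))
    n,l,s,c=cv2.connectedComponentsWithStats(m); i=1+np.argsort(-s[1:,4])[:2]
    return [(c[j].round(1),s[j].tolist()) for j in i]
def run(off=None):
    st=status.get_state(); print("t",st["time_s"],"tip",inframe(PC,PY,tip(st)),"F",st["force"],"j",st["joints"].round(2))
    S=viewer.camera("scene");T=viewer.camera("top")
    a=wood(S["pixels"],(120,180,200,265));b=wood(T["pixels"],(355,180,410,230)); print(a,b)
    try:
        P,e=tri(S,a[0][0],T,b[0][0]); q=inframe(PC,PY,P); print("grip",q,e,"ang",np.arctan2(q[2]-.08,-q[0]),"r",np.hypot(q[0],q[2]-.08))
    except Exception as x: print(x)
    return S,T
if __name__=="__main__": run()
E
python3 - <<'E'
from trk import *
S=dict(np.load("scene0.npz"));T=dict(np.load("top0.npz"))
print(wood(S["pixels"],(120,180,200,265)),wood(T["pixels"],(355,180,410,230)))
run()
E
```

```text
[(array([136.7, 233.8]), [133, 220, 8, 28, 115])] [(array([393.8, 206.4]), [389, 193, 11, 28, 90])]
t 5.7 tip [-0.0754 -0.003   0.0834] F [-0.3834 -0.161   0.0708] j [-0.93  0.69  1.36  0.6   1.61 -2.34]
[(array([137. , 229.2]), [133, 215, 9, 30, 142]), (array([129., 204.]), [129, 204, 1, 1, 1])] [(array([393.9, 206.1]), [389, 192, 11, 28, 92]), (array([408., 219.]), [407, 218, 3, 3, 7])]
grip [-0.077  -0.0006  0.1055] 0.00018604201857002505 ang 0.3194528098409117 r 0.08107758199336955
```

>>> servo_tool(
  gripper=[0,0,0,0,0],
  travel=[
    [0,5,-2],
    [0,10,-4],
    [0,15,-5],
    [0,20,-6],
    [0,25.5,-6.5],
  ],
  twist=[
    [0,0,0],
    [0,0,0],
    [0,0,0],
    [0,0,0],
    [0,0,0],
  ],
)

```text
time_s: 6.3
eef_pos: [0.5795, -0.2608, 0.0786]
eef_rot: [0.136, 0.915, 0.376, 0.055]
force: [-0.3, -1.1, 0.0]
opening: 0.0002
finger_force: 0.3
```

>>> servo_tool(
  gripper=[0,0,0,0,0],
  travel=[
    [0,5.5,-0.5],
    [0,11,-0.5],
    [0,17,-0.5],
    [0,22.5,0],
    [0,28,1],
  ],
  twist=[
    [0,0,0],
    [0,0,0],
    [0,0,0],
    [0,0,0],
    [0,0,0],
  ],
)

```text
time_s: 6.8
eef_pos: [0.5855, -0.241, 0.0975]
eef_rot: [0.136, 0.915, 0.376, 0.055]
force: [0.3, -0.2, -0.2]
opening: 0.0003
finger_force: 0.2
```

```bash
python3 trk.py
```

```text
t 6.8 tip [-0.0405 -0.0029  0.1245] F [ 0.2754 -0.2331 -0.1541] j [-0.89  0.6   1.41  0.62  1.62 -2.29]
[(array([150.7, 213. ]), [147, 198, 9, 29, 162]), (array([124.8, 193.4]), [120, 183, 13, 22, 105])] [(array([386.3, 201.6]), [381, 187, 12, 29, 98]), (array([401. , 214.8]), [399, 214, 5, 3, 13])]
grip [-0.0428 -0.0006  0.1461] 0.00040857300769867304 ang 0.9959555387917566 r 0.07870583434298294
```

>>> servo_tool(
  gripper=[0,0,0,0,0],
  travel=[
    [0,5,1],
    [0,10,2],
    [0,14.5,3.5],
    [0,19,5],
    [0,23,7.4],
  ],
  twist=[
    [0,0,0],
    [0,0,0],
    [0,0,0],
    [0,0,0],
    [0,0,0],
  ],
)

```text
time_s: 7.4
eef_pos: [0.5918, -0.2204, 0.1084]
eef_rot: [0.136, 0.915, 0.376, 0.055]
force: [-0.7, -0.2, 0.1]
opening: 0.0003
finger_force: 0.2
```

>>> servo_tool(
  gripper=[0,0,0,0,0],
  travel=[
    [0,4,2.2],
    [0,8,5],
    [0,11.5,8],
    [0,14,10.5],
    [0,16,12.5],
  ],
  twist=[
    [0,0,0],
    [0,0,0],
    [0,0,0],
    [0,0,0],
    [0,0,0],
  ],
)

```text
time_s: 7.9
eef_pos: [0.5976, -0.201, 0.1104]
eef_rot: [0.136, 0.915, 0.376, 0.055]
force: [-0.2, -0.4, 1.1]
opening: 0.0006
finger_force: 0.1
```

```bash
python3 trk.py
```

```text
t 7.9 tip [ 0.0012 -0.0028  0.1374] F [-0.1791 -0.4339  1.1381] j [-0.84  0.55  1.46  0.65  1.6  -2.25]
[(array([135.6, 196.5]), [120, 180, 32, 30, 270]), (array([171.6, 206.6]), [168, 192, 8, 30, 151])] [(array([372.9, 196.4]), [368, 182, 11, 30, 116]), (array([399.8, 198.7]), [396, 191, 9, 14, 58])]
grip [-0.0299 -0.0009  0.1861] 0.0701804430922212 ang 1.2961580361572798 r 0.1102055596327862
```

```bash
python3 - <<'E'
from trk import *
S=dict(np.load("scene0.npz"));T=dict(np.load("top0.npz"))
P,e=tri(S,(171.6,206.6),T,(372.9,196.4)); q=inframe(PC,PY,P); print(P,q,e,np.arctan2(q[2]-.08,-q[0]))
st=status.get_state()
# retract 45mm along -pail x, then up: vertical tool with true tip above grip
print(rel(st,(goal(PC,PY,[-.06,-.001,.24-TO],0))))
E
```

```text
[ 0.5883 -0.227   0.1593] [ 0.0004 -0.0014  0.1593] 0.0003204186057492052 1.5764512468378566
(array([   2. ,    1.9, -127. ]), array([ 0.78 , -0.002,  0.   ]))
```

>>> servo_tool(
  gripper=[0,0,0,0,0],
  travel=[
    [0,-5,-1],
    [1,-8,-20],
    [2,-6,-55],
    [2,-2,-95],
    [2,2,-127],
  ],
  twist=[
    [0,0,0],
    [0,0,0],
    [0,0,0],
    [0,0,0],
    [0,0,0],
  ],
)

```text
time_s: 8.5
eef_pos: [0.5694, -0.2879, 0.2046]
eef_rot: [0.137, 0.915, 0.376, 0.056]
force: [1.1, -0.9, -0.6]
opening: 0.0006
finger_force: 0.0
```

>>> servo_tool(
  gripper=[60,60,60,60,60],
  travel=[
    [0,0,-4],
    [0,0,-8],
    [0,0,-8],
    [0,0,-8],
    [0,0,-8],
  ],
  twist=[
    [0.14,0,0],
    [0.28,0,0],
    [0.42,0,0],
    [0.56,0,0],
    [0.7,0,0],
  ],
)

```text
time_s: 9.0
eef_pos: [0.5687, -0.2929, 0.2108]
eef_rot: [0.148, 0.988, 0.036, 0.007]
force: [0.3, -0.6, -1.5]
opening: 0.0324
finger_force: 0.0
```

```bash
python3 - <<'E'
from trk import *
st=status.get_state(); print(inframe(PC,PY,tip(st)),st["force"],st["joints"].round(2))
g=np.array([0.5883,-.227,.1593])
print(rel(st,goal(g,PY,[0,0,.04-TO],0)))
S=viewer.camera("scene");T=viewer.camera("top")
print(wood(S["pixels"],(155,180,200,265)),wood(T["pixels"],(355,180,385,230)))
E
```

```text
[-0.0711 -0.0018  0.2487] [ 0.3355 -0.5684 -1.5   ] [-0.64  0.25  1.44  0.07  1.47 -1.92]
(array([ 0.7, 64.9, 54.4]), array([ 0.073,  0.002, -0.002]))
[(array([171.8, 206.5]), [169, 194, 6, 26, 96])] [(array([373.2, 196.1]), [367, 182, 12, 30, 119])]
```

>>> servo_tool(
  gripper=[60,60,60,60,60],
  travel=[
    [0,15,0],
    [0.5,35,5],
    [0.7,55,20],
    [0.7,65,40],
    [0.7,65,54],
  ],
  twist=[
    [0.04,0,0],
    [0.073,0,0],
    [0.073,0,0],
    [0.073,0,0],
    [0.073,0,0],
  ],
)

```text
time_s: 9.6
eef_pos: [0.5875, -0.2239, 0.1582]
eef_rot: [0.147, 0.989, 0.005, -0.001]
force: [0.7, -0.7, -0.7]
opening: 0.06
finger_force: 0.0
```

```bash
python3 - <<'E'
from trk import *
st=status.get_state(); print(inframe(PC,PY,tip(st)),st["force"],st["opening"],st["joints"].round(2))
g=np.array([0.5883,-.227,.1593])
print(rel(st,goal(g,PY,[0,0,-.019-TO],0)))
c=viewer.camera("wrist"); np.savez("w2.npz",**c)
pts=[g+Ro.from_euler('z',PY).apply([0,s*.042,0]) for s in(-1,1)]
print(proj(c,pts), proj(c,[tip(st)]))
im=c["pixels"][130:400,140:420]; cv2.imwrite("pics/w2.png",cv2.resize(im[:,:,::-1],None,fx=2,fy=2))
E
```

```text
[0.0028 0.0001 0.1962] [ 0.6588 -0.7309 -0.7327] 0.060046694743821065 [-0.49  0.25  1.54  0.01  1.36 -1.77]
(array([-1.8, -3.2, 55.9]), array([ 0.009, -0.003,  0.   ]))
[[271.9032 304.7674]
 [271.2777 182.1094]] [[275.5768 270.4398]]
```

View pics/w2.png

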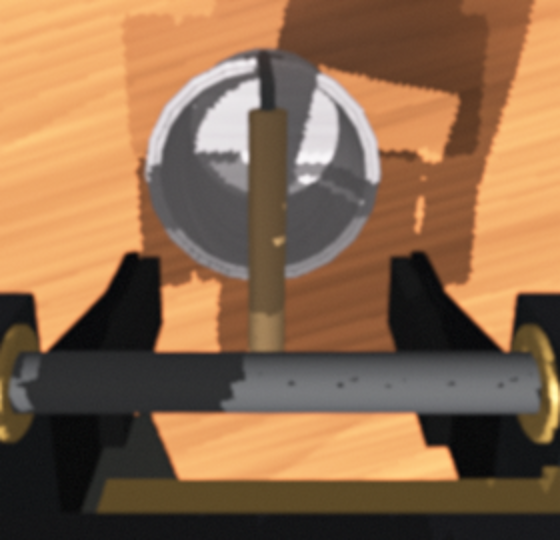

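The grip is at crop x=267, centred between the fingers (inner edges 161 and 389) to about 3 mm, and the bail is upright over the pail. Descending and gripping.

>>> servo_tool(
  gripper=[60,60,60,60,60],
  travel=[
    [-1,-3,5],
    [-1.8,-3.5,18],
    [-1.8,-3.5,33],
    [-1.8,-3.5,47],
    [-1.8,-3.5,56],
  ],
  twist=[
    [0.009,0,0],
    [0.009,0,0],
    [0.009,0,0],
    [0.009,0,0],
    [0.009,0,0],
  ],
)

```text
time_s: 10.15
eef_pos: [0.5876, -0.2273, 0.1008]
eef_rot: [0.147, 0.989, -0.0, -0.002]
force: [-0.4, 1.2, 0.0]
opening: 0.0599
finger_force: 0.0
```

>>> servo_tool(
  gripper=[30,22,18,15,13],
  travel=[
    [0,0,0],
    [0,0,0],
    [0,0,0],
    [0,0,0],
    [0,0,0],
  ],
  twist=[
    [0,0,0],
    [0,0,0],
    [0,0,0],
    [0,0,0],
    [0,0,0],
  ],
)

```text
time_s: 10.65
eef_pos: [0.5891, -0.2277, 0.1039]
eef_rot: [0.147, 0.989, -0.001, -0.0]
force: [-0.6, 0.1, 0.4]
opening: 0.0277
finger_force: 0.0
```

>>> servo_tool(
  gripper=[12,11,9,7,5],
  travel=[
    [0,0,0],
    [0,0,0],
    [0,0,0],
    [0,0,0],
    [0,0,0],
  ],
  twist=[
    [0,0,0],
    [0,0,0],
    [0,0,0],
    [0,0,0],
    [0,0,0],
  ],
)

```text
time_s: 11.15
eef_pos: [0.5887, -0.2275, 0.1033]
eef_rot: [0.147, 0.989, -0.001, -0.001]
force: [0.4, -0.2, 0.1]
opening: 0.0109
finger_force: 30.0
```

```bash
python3 - <<'E'
from trk import *
st=status.get_state(); print(inframe(PC,PY,tip(st)),st["force"],st["opening"],st["finger_force"],st["joints"].round(2),tip(st))
S=viewer.camera("scene");T=viewer.camera("top")
print(wood(S["pixels"],(155,180,200,265)),wood(T["pixels"],(355,180,385,230)))
E
```

```text
[ 0.0002 -0.002   0.1413] [ 0.4071 -0.2254  0.1091] 0.010934618360107166 29.998701810836792 [-0.49  0.3   1.58 -0.    1.26 -1.77] [ 0.5888 -0.2274  0.1413]
[(array([169.5, 182.9]), [155, 180, 35, 13, 127]), (array([171.4, 211.4]), [169, 198, 6, 22, 59])] [(array([362., 200.]), [361, 198, 3, 5, 9]), (array([383.5, 204.5]), [383, 204, 2, 2, 2])]
```

>>> servo_tool(
  gripper=[5,5,5,5,5],
  travel=[
    [0,0,-3],
    [0,0,-8],
    [0,0,-15],
    [0,0,-24],
    [0,0,-34],
  ],
  twist=[
    [0,0,0],
    [0,0,0],
    [0,0,0],
    [0,0,0],
    [0,0,0],
  ],
)

```text
time_s: 11.75
eef_pos: [0.5886, -0.2274, 0.1378]
eef_rot: [0.147, 0.989, -0.001, -0.001]
force: [-1.0, 0.7, -4.6]
opening: 0.0112
finger_force: 30.0
```

>>> servo_tool(
  gripper=[5,5,5,5,5],
  travel=[
    [0,0,-14],
    [0,0,-30],
    [0,0,-45],
    [0,0,-58],
    [0,0,-66],
  ],
  twist=[
    [0,0,0],
    [0,0,0],
    [0,0,0],
    [0,0,0],
    [0,0,0],
  ],
)

```text
time_s: 12.25
eef_pos: [0.5896, -0.2277, 0.2055]
eef_rot: [0.147, 0.989, -0.001, 0.0]
force: [-0.1, -0.7, -5.0]
opening: 0.0109
finger_force: 30.0
```

```bash
python3 - <<'E'
from trk import *
st=status.get_state(); print(st["eef_pos"],st["force"],st["opening"],st["finger_force"])
R=Ro.from_quat(st["eef_rot"]); p0=np.array(st["eef_pos"]); G=SO+Ro.from_euler('z',SY).apply([-.17,0,0]); G[2]=p0[2]
yaw0=np.arctan2(R.as_matrix()[1,1],R.as_matrix()[0,1]); print("yaw",yaw0,G,"total rot",SY-yaw0)
for k in range(5):
    y=yaw0+(SY-yaw0)*k/5; _,Q=goal(SO,y,[0,0,0],0)
    print((Q.inv().apply((G-p0)/5)*1000).round(1),"twist z",-(SY-yaw0)/5)
E
```

```text
[ 0.5896 -0.2277  0.2055] [-0.133  -0.7437 -5.0043] 0.010885988905154834 29.993522465229034
yaw 1.2757744742164645 [0.4672 0.2639 0.2055] total rot -1.5674744742164646
[52. 87.  0.] twist z 0.3134948948432929
[76.3 66.7  0. ] twist z 0.3134948948432929
[93.1 39.9  0. ] twist z 0.3134948948432929
[100.9   9.2   0. ] twist z 0.3134948948432929
[ 98.8 -22.3   0. ] twist z 0.3134948948432929
```

>>> servo_tool(
  gripper=[5,5,5,5,5],
  travel=[
    [5,9,0],
    [14,24,0],
    [26,44,0],
    [39,65,0],
    [52,87,0],
  ],
  twist=[
    [0,0,0.03],
    [0,0,0.09],
    [0,0,0.16],
    [0,0,0.235],
    [0,0,0.313],
  ],
)

```text
time_s: 12.75
eef_pos: [0.5639, -0.1283, 0.2031]
eef_rot: [0.301, 0.954, -0.001, -0.001]
force: [0.5, 0.5, -4.3]
opening: 0.0109
finger_force: 30.0
```

>>> servo_tool(
  gripper=[5,5,5,5,5],
  travel=[
    [15,13.5,0],
    [30.5,27,0],
    [46,40,0],
    [61,53.5,0],
    [76.5,66.5,0],
  ],
  twist=[
    [0,0,0.063],
    [0,0,0.126],
    [0,0,0.19],
    [0,0,0.252],
    [0,0,0.313],
  ],
)

```text
time_s: 13.25
eef_pos: [0.5393, -0.0299, 0.2032]
eef_rot: [0.446, 0.895, -0.001, -0.001]
force: [0.2, -0.2, -4.0]
opening: 0.0108
finger_force: 30.0
```

>>> servo_tool(
  gripper=[5,5,5,5,5],
  travel=[
    [18.5,8,0],
    [37,16,0],
    [56,24,0],
    [74.5,32,0],
    [93,40,0],
  ],
  twist=[
    [0,0,0.063],
    [0,0,0.126],
    [0,0,0.19],
    [0,0,0.252],
    [0,0,0.313],
  ],
)

```text
time_s: 13.75
eef_pos: [0.5148, 0.0683, 0.2032]
eef_rot: [0.58, 0.815, -0.001, -0.0]
force: [0.6, -0.9, -4.7]
opening: 0.0112
finger_force: 30.0
```

>>> servo_tool(
  gripper=[5,5,5,5,5],
  travel=[
    [20,2,0],
    [40,4,0],
    [60.5,5.5,0],
    [81,7.5,0],
    [101,9,0],
  ],
  twist=[
    [0,0,0.063],
    [0,0,0.126],
    [0,0,0.19],
    [0,0,0.252],
    [0,0,0.313],
  ],
)

```text
time_s: 14.25
eef_pos: [0.4899, 0.1666, 0.2031]
eef_rot: [0.7, 0.715, -0.001, -0.0]
force: [0.9, -0.2, -5.3]
opening: 0.011
finger_force: 30.0
```

>>> servo_tool(
  gripper=[5,5,5,5,5],
  travel=[
    [25,-5.5,0],
    [50,-11,0],
    [74,-17,0],
    [90,-20,0],
    [99,-22,0],
  ],
  twist=[
    [0,0,0.075],
    [0,0,0.15],
    [0,0,0.225],
    [0,0,0.285],
    [0,0,0.313],
  ],
)

```text
time_s: 14.75
eef_pos: [0.4653, 0.2657, 0.203]
eef_rot: [0.802, 0.598, -0.001, -0.0]
force: [-0.1, -0.8, -5.0]
opening: 0.0111
finger_force: 30.0
```

```bash
python3 - <<'E'
from trk import *
st=status.get_state(); print(st["eef_pos"],st["force"],st["joints"].round(2),inframe(SO,SY,st["eef_pos"]))
print(rel(st,goal(SO,SY,[-.17,0,.2055],0)))
c=viewer.camera("wrist"); np.savez("w3.npz",**c); cv2.imwrite("pics/w3.png",c["pixels"][:,:,::-1])
K,R,t=cam(c);print(-R.T@t)
F=Ro.from_euler('z',SY)
P=[SO+F.apply(q) for q in [[-64,-32,213],[-64,32,213],[-16,-32,233],[-16,32,233],[24,-32,233],[24,32,233]]/np.array(1000.)]
print(proj(c,P))
E
```

```text
[0.4653 0.2657 0.203 ] [-0.0601 -0.808  -4.9918] [ 0.37 -0.    1.73  0.    1.42  0.66] [-0.1723  0.0012  0.203 ]
(array([-1.3,  2.3, -2.5]), array([-0.002,  0.001,  0.002]))
[0.4907 0.3454 0.406 ]
[[444.059  300.8276]
 [460.2618 204.7653]
 [541.8393 319.2829]
 [570.1579 214.974 ]
 [610.1876 319.4838]
 [645.7887 215.146 ]]
```

```bash
python3 - <<'E'
from h import *
c=dict(np.load("w3.npz")); im=c["pixels"]; h=cv2.cvtColor(im,cv2.COLOR_RGB2HSV)
m=cv2.inRange(h,(0,0,130),(180,45,255)); m[:, :400]=0; m[:170]=0; m[350:]=0
n,l,s,ce=cv2.connectedComponentsWithStats(m)
for i in range(1,n):
    if s[i,4]>20: print(s[i],ce[i].round(1))
for r in range(180,340,4): print(r,''.join('#' if x else '.' for x in m[r,400:560:2]))
E
```

```text
[ 466  192   94   19 1278] [509.7 200.5]
[ 446  288   93   19 1010] [486.4 294.6]
[511 337  15  13 132] [519. 344.]
180 ................................................................................
184 ................................................................................
188 ................................................................................
192 ...........................................###.#................................
196 .....................................#####################################......
200 ..................................########################################...###
204 ..................................##############################################
208 .................................######.....................############........
212 ................................................................................
216 ................................................................................
220 ................................................................................
224 .............................................
[... 1715 characters left out ...]
....................
308 ................................................................................
312 ................................................................................
316 ................................................................................
320 ................................................................................
324 ................................................................................
328 ................................................................................
332 ................................................................................
336 ................................................................................
```

The numeric mask puts the nibs at about (447,302) and (466,206), against predictions of (444,301) and (460,205). The stand is laterally right, and about 2 mm further on in x.

>>> servo_tool(
  gripper=[5,5,5,5,5],
  travel=[
    [-1,5,0],
    [-1,16,0],
    [-1,32,0],
    [-1,50,0],
    [-1,68,0],
  ],
  twist=[
    [0,0,0],
    [0,0,0],
    [0,0,0],
    [0,0,0],
    [0,0,0],
  ],
)

```text
time_s: 15.3
eef_pos: [0.533, 0.2424, 0.2027]
eef_rot: [0.802, 0.597, -0.001, 0.0]
force: [-0.8, 0.7, -5.7]
opening: 0.011
finger_force: 30.0
```

>>> servo_tool(
  gripper=[5,5,5,5,5],
  travel=[
    [0,18,0],
    [0,36,0],
    [0,52,0],
    [0,63,0],
    [0,68,0],
  ],
  twist=[
    [0,0,0],
    [0,0,0],
    [0,0,0],
    [0,0,0],
    [0,0,0],
  ],
)

```text
time_s: 15.8
eef_pos: [0.5977, 0.2229, 0.2021]
eef_rot: [0.802, 0.597, -0.001, 0.0]
force: [0.6, 0.4, -4.1]
opening: 0.0109
finger_force: 30.0
```

>>> servo_tool(
  gripper=[5,5,5,5,5],
  travel=[
    [0,0,4],
    [0,0,10],
    [0,0,18],
    [0,0,25],
    [0,0,29],
  ],
  twist=[
    [0,0,0],
    [0,0,0],
    [0,0,0],
    [0,0,0],
    [0,0,0],
  ],
)

```text
time_s: 16.3
eef_pos: [0.5949, 0.2246, 0.1722]
eef_rot: [0.801, 0.598, -0.002, -0.0]
force: [0.0, 1.2, -4.6]
opening: 0.0111
finger_force: 30.0
```

```bash
sed -i 's/^SO=.*/SO=np.array([.632,.2145,0]); SY=-.2917/' h.py && cat > q.py <<'E'
from trk import *
st=status.get_state(); f=inframe(SO,SY,st["eef_pos"]); print("t",st["time_s"],"stand frame",f,"gripz",f[2]+.0567,"F",inframe(np.zeros(3),SY,st["force"]),st["finger_force"],"cmd-rot",rel(st,goal(SO,SY,[0,0,0],0))[1])
E
python3 q.py
```

```text
t 16.3 stand frame [-0.0384 -0.001   0.1722] gripz 0.22887238641689264 F [-0.3055  1.1403 -4.5679] 29.9938827753067 cmd-rot [-0.003  0.003  0.003]
```

>>> servo_tool(
  gripper=[5,5,5,5,5],
  travel=[
    [0,0,2],
    [0,0,4],
    [0,0,6],
    [0,0,8],
    [0,0,10],
  ],
  twist=[
    [0,0,0],
    [0,0,0],
    [0,0,0],
    [0,0,0],
    [0,0,0],
  ],
)

```text
time_s: 16.8
eef_pos: [0.5961, 0.2245, 0.1637]
eef_rot: [0.802, 0.598, -0.001, -0.0]
force: [-0.3, 0.8, -5.4]
opening: 0.0108
finger_force: 30.0
```

>>> servo_tool(
  gripper=[5,5,5,5,5],
  travel=[
    [0,0,0.8],
    [0,0,1.6],
    [0,0,2.4],
    [0,0,3.2],
    [0,0,4],
  ],
  twist=[
    [0,0,0],
    [0,0,0],
    [0,0,0],
    [0,0,0],
    [0,0,0],
  ],
)

```text
time_s: 17.3
eef_pos: [0.596, 0.2245, 0.1596]
eef_rot: [0.802, 0.598, -0.001, -0.0]
force: [0.4, -0.2, -4.7]
opening: 0.0111
finger_force: 30.0
```

```bash
python3 q.py
```

```text
t 17.3 stand frame [-0.0374 -0.0008  0.1596] gripz 0.21628204833634893 F [ 0.4436 -0.0649 -4.6841] 29.993779063224792 cmd-rot [-0.002  0.002  0.002]
```

>>> servo_tool(
  gripper=[5,5,5,5],
  travel=[
    [0,0,0.8],
    [0,0,1.6],
    [0,0,2.4],
    [0,0,2.4],
  ],
  twist=[
    [0,0,0],
    [0,0,0],
    [0,0,0],
    [0,0,0],
  ],
)

```text
time_s: 17.7
eef_pos: [0.5959, 0.2244, 0.157]
eef_rot: [0.802, 0.598, -0.001, -0.0]
force: [0.6, -0.2, -4.5]
opening: 0.0112
finger_force: 30.0
```

>>> servo_tool(
  gripper=[5,5,5,5],
  travel=[
    [0,0,0.5],
    [0,0,1.0],
    [0,0,1.5],
    [0,0,1.5],
  ],
  twist=[
    [0,0,0],
    [0,0,0],
    [0,0,0],
    [0,0,0],
  ],
)

```text
time_s: 18.1
eef_pos: [0.5959, 0.2244, 0.1556]
eef_rot: [0.802, 0.598, -0.001, -0.0]
force: [-0.4, 0.9, -5.0]
opening: 0.011
finger_force: 30.0
```

>>> servo_tool(
  gripper=[5,5,5,5],
  travel=[
    [0,0,0.5],
    [0,0,1.0],
    [0,0,1.5],
    [0,0,1.5],
  ],
  twist=[
    [0,0,0],
    [0,0,0],
    [0,0,0],
    [0,0,0],
  ],
)

```text
time_s: 18.5
eef_pos: [0.596, 0.2245, 0.1545]
eef_rot: [0.802, 0.598, -0.001, -0.0]
force: [-1.6, -0.6, -2.6]
opening: 0.0107
finger_force: 30.0
```

>>> servo_tool(
  gripper=[5,5,5,5],
  travel=[
    [0,0,0.5],
    [0,0,1.0],
    [0,0,1.5],
    [0,0,1.5],
  ],
  twist=[
    [0,0,0],
    [0,0,0],
    [0,0,0],
    [0,0,0],
  ],
)

```text
time_s: 18.9
eef_pos: [0.5961, 0.2245, 0.1531]
eef_rot: [0.802, 0.598, -0.001, -0.0]
force: [-2.4, -0.4, 0.9]
opening: 0.0109
finger_force: 30.0
```

>>> servo_tool(
  gripper=[5,5,5,5,5],
  travel=[
    [0,0,-2],
    [0,0,-4.5],
    [0,4,-4.5],
    [0,9,-4.5],
    [0,14,-4.5],
  ],
  twist=[
    [0,0,0],
    [0,0,0],
    [0,0,0],
    [0,0,0],
    [0,0,0],
  ],
)

```text
time_s: 19.4
eef_pos: [0.6097, 0.2202, 0.1567]
eef_rot: [0.802, 0.598, -0.001, -0.0]
force: [-0.3, 0.3, -4.8]
opening: 0.011
finger_force: 30.0
```

>>> servo_tool(
  gripper=[5,5,5,5,5],
  travel=[
    [0,5,0],
    [0,10,0],
    [0,15,0],
    [0,17,0],
    [0,17,0],
  ],
  twist=[
    [0,0,0],
    [0,0,0],
    [0,0,0],
    [0,0,0],
    [0,0,0],
  ],
)

```text
time_s: 19.9
eef_pos: [0.626, 0.2154, 0.1571]
eef_rot: [0.802, 0.598, -0.001, -0.0]
force: [0.8, -0.3, -5.6]
opening: 0.0106
finger_force: 30.0
```

```bash
python3 q.py
```

```text
t 19.9 stand frame [-0.006  -0.0009  0.1571] gripz 0.21375290177083897 F [ 0.8567 -0.0584 -5.6182] 29.993806779384613 cmd-rot [-0.002  0.002  0.002]
```

>>> servo_tool(
  gripper=[5,5,5,5,5],
  travel=[
    [0,3,0],
    [0,6,0],
    [0,6,1],
    [0,6,2],
    [0,6,3],
  ],
  twist=[
    [0,0,0],
    [0,0,0],
    [0,0,0],
    [0,0,0],
    [0,0,0],
  ],
)

```text
time_s: 20.4
eef_pos: [0.6312, 0.2139, 0.1539]
eef_rot: [0.802, 0.598, -0.001, -0.0]
force: [-0.3, 0.3, -4.3]
opening: 0.0109
finger_force: 30.0
```

>>> servo_tool(
  gripper=[5,5,5,5],
  travel=[
    [0,0,0.7],
    [0,0,1.4],
    [0,0,2.1],
    [0,0,2.1],
  ],
  twist=[
    [0,0,0],
    [0,0,0],
    [0,0,0],
    [0,0,0],
  ],
)

```text
time_s: 20.8
eef_pos: [0.6313, 0.2139, 0.1519]
eef_rot: [0.802, 0.598, -0.001, -0.0]
force: [0.8, 0.6, -4.8]
opening: 0.011
finger_force: 30.0
```

```bash
python3 q.py
```

```text
t 20.8 stand frame [-0.0005 -0.0008  0.1519] gripz 0.20857030805682938 F [ 0.6308  0.8464 -4.7514] 29.993726313114166 cmd-rot [-0.002  0.002  0.002]
```

>>> servo_tool(
  gripper=[5,5,5,5],
  travel=[
    [0,0,0.7],
    [0,0,1.4],
    [0,0,2.1],
    [0,0,2.1],
  ],
  twist=[
    [0,0,0],
    [0,0,0],
    [0,0,0],
    [0,0,0],
  ],
)

```text
time_s: 21.2
eef_pos: [0.6313, 0.2139, 0.1498]
eef_rot: [0.802, 0.598, -0.001, -0.0]
force: [0.0, 0.5, -6.2]
opening: 0.011
finger_force: 30.0
```

>>> servo_tool(
  gripper=[5,5,5,5],
  travel=[
    [0,0,0.5],
    [0,0,1.0],
    [0,0,1.4],
    [0,0,1.4],
  ],
  twist=[
    [0,0,0],
    [0,0,0],
    [0,0,0],
    [0,0,0],
  ],
)

```text
time_s: 21.6
eef_pos: [0.6315, 0.2139, 0.1488]
eef_rot: [0.802, 0.598, -0.001, -0.0]
force: [-0.0, -0.3, -3.2]
opening: 0.011
finger_force: 30.0
```

```bash
python3 q.py
```

```text
t 21.6 stand frame [-0.0003 -0.0008  0.1488] gripz 0.2054668657212159 F [ 0.0479 -0.3039 -3.2109] 29.994103610515594 cmd-rot [-0.001  0.002  0.002]
```

Contact is on the notch floor (6 mm below the shelf). Letting down a little more so the hanger carries about 4–5 N, then releasing.

>>> servo_tool(
  gripper=[5,5,5,5,5],
  travel=[
    [0,0,0.4],
    [0,0,0.8],
    [0,0,1.1],
    [0,0,1.1],
    [0,0,1.1],
  ],
  twist=[
    [0,0,0],
    [0,0,0],
    [0,0,0],
    [0,0,0],
    [0,0,0],
  ],
)

```text
time_s: 22.1
eef_pos: [0.6315, 0.2139, 0.1477]
eef_rot: [0.802, 0.598, -0.001, -0.0]
force: [-1.3, 0.2, -0.5]
opening: 0.0112
finger_force: 30.0
```

```bash
python3 q.py
```

```text
t 22.1 stand frame [-0.0003 -0.0007  0.1477] gripz 0.20444705851218842 F [-1.2887 -0.1535 -0.4705] 29.994438886642456 cmd-rot [-0.001  0.002  0.002]
```

>>> servo_tool(
  gripper=[12,14,18,24,30],
  travel=[
    [0,0,0],
    [0,0,0],
    [0,0,0],
    [0,0,0],
    [0,0,0],
  ],
  twist=[
    [0,0,0],
    [0,0,0],
    [0,0,0],
    [0,0,0],
    [0,0,0],
  ],
)

```text
time_s: 22.6
eef_pos: [0.6317, 0.214, 0.1477]
eef_rot: [0.802, 0.598, -0.001, 0.0]
force: [-0.3, 0.0, -0.6]
opening: 0.0252
finger_force: 0.0
```

>>> servo_tool(
  gripper=[36,36,36,36,36],
  travel=[
    [0,0,0],
    [0,0,0],
    [0,0,-3],
    [0,0,-8],
    [0,0,-16],
  ],
  twist=[
    [0,0,0],
    [0,0,0],
    [0,0,0],
    [0,0,0],
    [0,0,0],
  ],
)

```text
time_s: 23.1
eef_pos: [0.6312, 0.2138, 0.1636]
eef_rot: [0.802, 0.598, -0.002, -0.0]
force: [0.7, -0.1, 0.3]
opening: 0.036
finger_force: 0.0
```

>>> servo_tool(
  gripper=[36,36,36,36,36],
  travel=[
    [0,0,-12],
    [0,0,-26],
    [0,0,-42],
    [0,0,-60],
    [0,0,-80],
  ],
  twist=[
    [0,0,0],
    [0,0,0],
    [0,0,0],
    [0,0,0],
    [0,0,0],
  ],
)

```text
time_s: 23.6
eef_pos: [0.6317, 0.214, 0.2454]
eef_rot: [0.802, 0.598, -0.001, 0.0]
force: [-0.2, 0.3, 0.0]
opening: 0.0357
finger_force: 0.0
```

```bash
python3 - <<'E'
from trk import *
st=status.get_state(); print(st["force"],st["opening"],st["eef_pos"])
S=viewer.camera("scene");T=viewer.camera("top")
F=Ro.from_euler('z',SY)
for c,n in((S,"scene"),(T,"top")):
    P=proj(c,[SO+F.apply([0,y,.206]) for y in(-.042,0,.042)]); u,v=P[1].astype(int); print(n,P.round(1).tolist(),wood(c["pixels"],(u-30,v-25,u+30,v+25)))
E
```

```text
[-0.2455  0.3247  0.0423] 0.03570678783309307 [0.6317 0.214  0.2454]
scene [[351.8, 151.6], [370.2, 150.3], [388.3, 149.1]] [(array([374. , 150.8]), [365, 149, 21, 5, 69]), (array([353.8, 151.9]), [352, 150, 5, 5, 16])]
top [[227.8, 182.4], [212.8, 177.9], [197.8, 173.3]] [(array([226. , 182.5]), [225, 181, 3, 4, 12]), (array([194. , 178.4]), [192, 178, 5, 2, 5])]
```

The wood-coloured blobs in the scene view lie on the predicted notch line (352–386, ~150), and the fingers are clear. Waiting for the pail to settle, then handing in.

>>> servo_tool(
  gripper=[36,36,36,36,36],
  travel=[
    [0,0,-5],
    [0,0,-10],
    [0,0,-10],
    [0,0,-10],
    [0,0,-10],
  ],
  twist=[
    [0,0,0],
    [0,0,0],
    [0,0,0],
    [0,0,0],
    [0,0,0],
  ],
)

```text
time_s: 24.2
eef_pos: [0.6313, 0.2139, 0.2526]
eef_rot: [0.802, 0.598, -0.002, -0.0]
force: [-0.5, 0.0, -0.6]
opening: 0.0362
finger_force: 0.0
```

>>> servo_tool(
  gripper=[36,36,36,36,36],
  travel=[
    [0,0,0],
    [0,0,0],
    [0,0,0],
    [0,0,0],
    [0,0,0],
  ],
  twist=[
    [0,0,0],
    [0,0,0],
    [0,0,0],
    [0,0,0],
    [0,0,0],
  ],
)

```text
time_s: 24.7
eef_pos: [0.6316, 0.214, 0.2534]
eef_rot: [0.802, 0.598, -0.001, -0.0]
force: [1.0, 0.5, 0.1]
opening: 0.0357
finger_force: 0.0
```

```bash
python3 -c "
from rig import job
print(job.finish_job())"
```

```text
the job is handed in; nothing more can be done
None
```

The pail hangs by its grip in both notches under the keeper lips, let go with the gripper clear above it, and the job is handed in at 24.7 s; the hand-in returned no verdict.

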